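Latch the socket lever and hold the cooler over the processor

ROBOT

A 7-joint arm with a two-finger parallel gripper is mounted at the origin on the work surface. World frame = base frame: x ahead of the robot, y to its left, z up, the work surface at z = 0. Lengths are in m, angles in rad, forces in N, time in s.
With the tool pointing down it reaches from about 0.425 to 0.925 m from the base axis. Payload 6.8 kg.
Tool frame: the origin (TCP) lies between the finger pads; the fingertips stand 14 mm ahead of it and the grasp point (between the pads) lies 5 mm behind it; z points along the fingers, y is the line along which they close (so a half turn about z gives the same grasp; the last joint's range is limited). The gripper opens to 85 mm and grips with 20 to 120 N. Pads are 22 mm wide; open, the fingers measure 114 mm over their backs; the gripper's body (76 mm by 85 mm) begins 54 mm behind the grasp point. The pads swing forward as they close: fully open they stand 13 mm farther back than shut.
Start: joints at [1.198, 0.477, 0.022, 1.555, -0.011, 1.109, -0.083], TCP at [0.177, -0.651, 0.245] pointing down, gripper open.
Joint ranges: [-2.96, 2.96], [-0.34, 2.1], [-1.41, 1.46], [0.24, 2.44], [-1.37, 4.51], [0.17, 1.92], [-2.96, 2.96]. Speed limits (rad/s): [2.39, 2.39, 3.14, 3.14, 3.14, 3.14, 3.14].

INTERFACE

Orientations are given as a rotation vector (axis times angle).
In Python, from bench import r, eyes, ticket gives the robot as it stands. The module is installed in compiled form; this text tells all that it offers.
- The arm moves only by the tool arm_command, never from a script. Its argument "plan" is text: rows parted by semicolons, each of 4 numbers parted by spaces: the shift along the tool's x, y, z in m, then the turn about the tool's z in degrees. In form: tx ty tz yaw; .... A call has 1 to 20 rows; each row shifts and turns the commanded pose from where the row before left it, along the tool's axes as they then stand; what a row does not reach is not made up. A row lasts 1/8 s, in which the tool goes at most 62.5 mm and 10.7 degrees, less where a joint would pass 70% of its speed; a pose out of reach is approached as far as the arm can. A call is refused whole if a number of a shift passes 0.0625 or a number of a turn 10.7, either way. A call with a gripper value outside its range is refused whole. "hand" is the closure, from -1 (fully open) to 1 (shut), set as the call begins (left out, the last holds). The fingers move at their own pace and stop on an object; "grip_force" is the grip in N (left out, the last holds). Time passes only in rows, so rows that do not move let the fingers close. It gives the time, the measured TCP pose, the force, the opening and the grip force at its end, in the units of the state.
- r.get_obs(): the state, without advancing time (a new reading comes with each control period).
- eyes.grab_frame(name): name is "scene" or "top" or "wrist"; returns (picture, depth): 480x640x3 uint8, red, green, blue; 480x640 float32, m along the optical axis (not along the pixel's ray), 0 where there is no reading.
- eyes.calibration(name): a dict with "fov_y" (degrees; the focal length in pixels is half the picture's height over the tangent of half this angle, whatever the lens; pixels are square), "cx", "cy" (the principal point, pixels), "origin" and "attitude" of the camera in the world; the wrist camera has in their place "tool_from_camera" (4x4, takes a point from camera to tool coordinates, whose origin is the TCP and whose axes are the flange's). Camera axes: x right, y up, looking along -z (the intrinsics and any distortion apply to the point x, -y, -z); pixel columns grow to the right and rows downward; lengths in m; the calibration is good to about 2 mm. A picture is of the moment at which its call begins: read the wrist's pose just before it. calibration takes no time and is no camera call.
- ticket.hand_in(): hands the job in; it is judged then, once.
The state is a dict: "clock": time; "joints": joint angles; "qvel": joint speeds; "tau": joint torques, N m; "tcp_pos": TCP position; "orientation": TCP orientation; "contact_force": force on the tool from outside, world axes, zero at the start; "moment": the same for the moment, N m; "grip_width": finger opening in m; "gripper_force": force on a finger pad.
Only numpy, scipy, OpenCV 4.12 (cv2) and the standard library are available. Lean on these libraries where they do the work, as an engineer would, in place of code of your own. Each camera call takes 0.05 s, during which the arm holds its last target. There are 200 camera calls.

TASK

First press the processor socket's sprung lever down until it snaps and stays down by itself. Then pick up the finned aluminium cooler, carry it over the parts on the board without letting it touch the board or anything mounted there, and hold it level and still about 1 cm above the processor, centred, with its two end lugs lined up over the two brass posts. Finish there, still holding it in the gripper and not touching down; leave the fan, the dish and the screwdriver where they are.

Things in the scene. Friction and masses are not known exactly. Their poses are not given: they have to be found in the camera images.
- board: Green computer board, 170 x 170 mm, on a black tray 180 x 180 mm; does not move. Origin: centre of the tray's underside, 2 mm above the work surface (thin mat), z up. Heights from there: board face 12 mm, socket frame (56 x 56 mm, at the centre) 17 mm, processor lid 21 mm. Small capacitors, connector, chip and the lever's hinge block stay below 27 mm.
- processor (a point): Centre of the top face of the processor's metal lid (38 x 38 mm), 21 mm above the board's origin, on the board's axes: x along the memory modules, y from the modules towards the port block, z up. Two brass posts, 8 mm thick, stand at x = 0, y = +40 and -40 mm from it, their tops 1 mm below the lid's top.
- memory (a point): Middle between the top edges of the two upright memory modules on the board, 46 mm above the board's origin and at board y = -71.5 mm. They run 142 mm along board x and together cover board y = -63 to -81 mm.
- ports (a point): Centre of the top face of the steel port block on the board, 44 mm above the board's origin. The block covers board x = -80 to +6 mm and y = 62 to 82 mm.
- lever (a joint): Angle of the socket's sprung lever, rad: 0 = up, 50 degrees above level, where its spring keeps it; 0.87 = level, fully down at its stop. The spring pushes it up (at most about 7 N at the grip) until about 0.78; beyond that its catch pulls it down to 0.87 and keeps it there (about 4 N at the grip lifts it).
- lever_hinge (a point): Point on the lever's hinge axis at the foot of its wire: board x = 36, y = -30 mm, 24 mm above the board's origin. The axis runs along board x. The lever is a steel wire 5 mm thick that leaves the hinge towards board +y, rising; it swings in the upright plane through this point along board y.
- lever_grip (a point): Middle of the lever's grip: a black round bar 8 mm thick, some 28 mm long along board x, bent outwards (board +x) from the wire's end; 80 mm from the hinge axis and 12 mm in board x from the hinge point. When down it is 24 mm above the board's origin, with nothing within 25 mm beside it but the wire.
- cooler: Bare aluminium finned block, 54 mm (x) by 72 mm (y), 50 mm high, about 0.25 kg (varies), loose on the mat. Plain upright walls 54 mm apart to grip. A steel lug 20 mm wide, 4 mm thick, with a hole at y = +40 / -40 mm sticks out of each end at the bottom, to y = +46 / -46 mm. Origin: centre of the underside, z up. Over the processor its y lies along board y, either way round.
- case_fan: A loose black fan, 80 x 80 x 25 mm, lying flat near the left end; origin at the centre of its underside. Leave alone.
- screw_dish: A small steel dish, 76 mm across and 28 mm high, loose near the right end; origin at the centre of its underside. Leave alone.
- screwdriver: A screwdriver with a black handle, 190 mm long, lying loose along the far edge of the mat; origin near its middle, on its underside. Leave alone.
Not all that is in view belongs to the job. Several things have the shape of the cooler; the one meant has the colours described above.

How it is judged:
By the outcome, as a careful person would: the job done as asked, in the order asked, and still so for the second after the job is handed in, while the arm keeps its last pose, push and grip.
It also fails if it takes over 51 s, if anything falls off the work surface, if the arm or the gripper's body presses on something with over 40 N, if the wrist force passes 120 N, or if a joint passes its speed limit or range.

## Working session

There is one attempt and no reset: what is moved stays moved. The work goes in short steps, Python scripts to look and compute and a tool call to move; the robot and the scene stay as the last step left them, time stands still between calls to the robot, and variables do not carry over. Pictures are saved under pics/ and viewed, at most 10 in all, crops included, and the job is handed in when it is done.

Besides the shell and the picture viewer there is one more tool, called after "Call:" in YAML: its name, and indented under it one key for each argument. arm_command: Moves the arm, as the interface text tells. Its arguments: {"type":"object","properties":{"plan":{"type":"string"},"hand":{"type":"number"},"grip_force":{"type":"number"}},"required":["plan"]}

```bash
mkdir -p pics
cat > h.py <<'E'
import numpy as np, cv2
from scipy.spatial.transform import Rotation as R
from bench import r, eyes, ticket
def cam(name,obs=None):
    c=eyes.calibration(name); 
    f=240/np.tan(np.radians(c["fov_y"])/2)
    if "tool_from_camera" in c:
        T=np.eye(4);T[:3,:3]=R.from_rotvec(obs["orientation"]).as_matrix();T[:3,3]=obs["tcp_pos"]
        T=T@np.array(c["tool_from_camera"])
    else:
        T=np.eye(4);a=np.array(c["attitude"],float)
        T[:3,:3]=a if a.shape==(3,3) else R.from_rotvec(a).as_matrix();T[:3,3]=c["origin"]
    return c,f,T
def grab(name,save):
    obs=r.get_obs();img,d=eyes.grab_frame(name)
    cv2.imwrite(f"pics/{save}.png",img[:,:,::-1]);np.savez(f"pics/{save}.npz",img=img,d=d,T=cam(name,obs)[2])
    return img,d
def cloud(name,save):
    z=np.load(f"pics/{save}.npz");c,f,_=cam(name,r.get_obs());T=z["T"];d=z["d"]
    v,u=np.mgrid[:480,:640]
    P=np.stack([(u-c["cx"])/f*d,-(v-c["cy"])/f*d,-d],-1)
    return z["img"],P@T[:3,:3].T+T[:3,3],d>0
E
python3 - <<'E'
from h import *
for n in("scene","top"):
    print(eyes.calibration(n)); grab(n,n+"0")
print(eyes.calibration("wrist")); print(r.get_obs())
E
```

```text
{'fov_y': 50.224368707379796, 'cx': 317.1130456242304, 'cy': 241.00497010837645, 'origin': array([1.55506587, 0.2607144 , 0.99475363]), 'attitude': array([0.57792168, 0.74091449, 1.72358602])}
{'fov_y': 52.4240178899294, 'cx': 321.72737775408183, 'cy': 243.0441906244026, 'origin': array([ 0.55805256, -0.00373312,  1.17762958]), 'attitude': array([ 0.03825326, -0.04577438, -1.59209917])}
{'fov_y': 69.70668879720417, 'cx': 321.1147467985193, 'cy': 240.60142817940184, 'tool_from_camera': array([[ 4.45602421e-05,  9.58793908e-01,  2.84102517e-01,
         7.16001581e-02],
       [ 9.99999728e-01, -2.52041336e-04,  6.93747700e-04,
        -1.71201384e-04],
       [ 7.36766646e-04,  2.84102408e-01, -9.58793658e-01,
        -1.28408681e-01],
       [ 0.00000000e+00,  0.00000000e+00,  0.00000000e+00,
         1.00000000e+00]])}
{'clock': 0.1, 'joints': array([ 1.19788656,  0.47774936,  0.02232506,  1.55635905, -0.01145927,
        1.10928715, -0.08311417]), 'qvel': array([-6.13735939e-06, -1.86622230e-03, -1.71778205e-03, -2.69473564e-03,
       -1.33832604e-03, -3.40535141e-04, -4.89135845e-05]), 'tau': array([ 3.94379589e-03, -5.97764003e+01,  1.61336381e+00, -2.81957996e+01,
        1.27676589e-02,  5.01129936e-03,  1.07250486e-05]), 'tcp_pos': array([ 0.17652083, -0.65097911,  0.24439845]), 'orientation': array([-3.11246770e+00, -4.14593842e-01,  5.81039908e-04]), 'contact_force': array([-0.27178945,  0.0240058 , -0.27685803]), 'moment': array([ 0.01364906, -0.00930514,  0.07642183]), 'gripper_force': 0.0, 'grip_width': 0.08522291652723936}
```

View pics/top0.png

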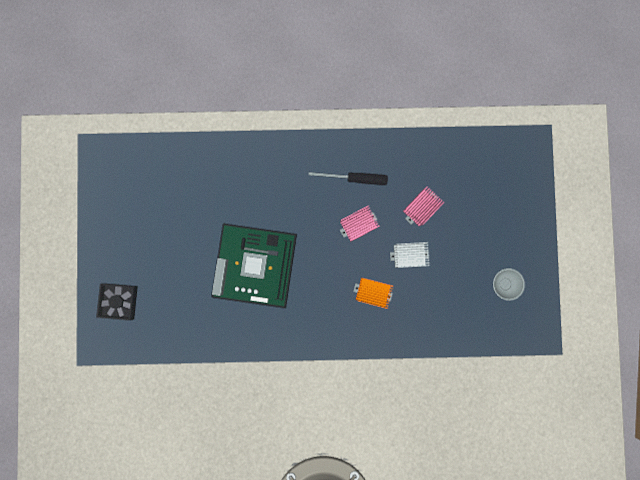

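View pics/scene0.png

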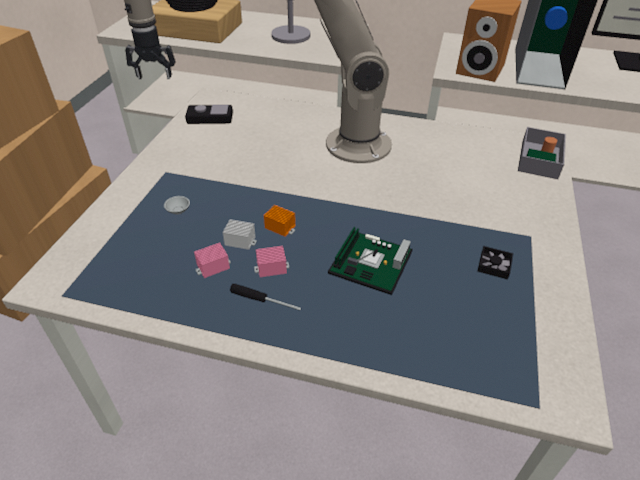

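Top view: board centre near pixel (254,265), memory on its right (world −y) and ports on its left, so board x ≈ world +x. The aluminium cooler is at (410,255), the pink and orange ones are decoys. The lever is at about (260,250).

Run:
```python
from h import *
img,P,ok=cloud("top","top0")
hsv=cv2.cvtColor(img,cv2.COLOR_RGB2HSV)
v,u=np.mgrid[:480,:640]
mat=ok&(u>100)&(u<190)&(v>160)&(v<240); print("mat z",np.median(P[mat][:,2]))
roi=ok&(u>205)&(u<302)&(v>218)&(v<312)
m=roi&(((hsv[...,0]>45)&(hsv[...,0]<85)&(hsv[...,1]>100))|(hsv[...,2]<50)|(P[...,2]>.012))
rect=cv2.minAreaRect(P[m&(P[...,2]<.03)][:,:2].astype(np.float32)*1000);print("board",rect, cv2.boxPoints(rect))
lid=roi&(abs(u-254)<12)&(abs(v-265)<12)&(P[...,2]>.018)&(P[...,2]<.03)&(hsv[...,2]>150)
print("lid",P[lid].mean(0),lid.sum())
for n,c in(("mem",(P[...,2]>.042)&(u>270)),("ports",(P[...,2]>.04)&(u<235))):
    q=P[roi&c];print(n,len(q),np.median(q,0),cv2.minAreaRect(q[:,:2].astype(np.float32)*1000))
roi=ok&(u>385)&(u<435)&(v>235)&(v<275)
q=P[roi&(P[...,2]>.03)];print("cool",len(q),np.percentile(q[:,2],[5,50,95]),cv2.minAreaRect(q[:,:2].astype(np.float32)*1000))
```

```text
mat z 0.00207455566617587
board ((569.9049682617188, 153.8492431640625), (179.59573364257812, 179.44532775878906), 80.54877471923828) [[466.6547    80.00349 ]
 [643.6642    50.537148]
 [673.1553   227.695   ]
 [496.14575  257.16135 ]]
lid [0.57040092 0.15313302 0.02181168] 390
mem 277 [0.55545787 0.08380246 0.0474754 ] ((558.0806884765625, 83.48819732666016), (16.95412826538086, 132.51300048828125), 80.75196838378906)
ports 332 [0.54494534 0.23008724 0.04571031] ((545.1327514648438, 230.86325073242188), (21.192411422729492, 84.87512969970703), 80.28775024414062)
cool 333 [0.03571214 0.05073537 0.05452534] ((586.2555541992188, -218.84506225585938), (54.30377197265625, 72.75883483886719), 1.6675158739089966)
```

The measurements agree with each other: board centre (0.570, 0.1535) with its x axis at −9.5°, and cooler at (0.586, −0.219) turned 1.7°. First I'll go above the cooler to look at it, closing the hand and turning on the way.

Call:
arm_command:
  plan: "0.042 -0.026 0 0;0.042 -0.026 0 0;0.042 -0.026 0 0;0.042 -0.026 0 0;0.042 -0.026 0 0;0.042 -0.026 0 0;0.042 -0.026 0 0;0.042 -0.026 0 0;0.042 -0.026 0 0;0.042 -0.026 0 0;0.042 -0.026 0 0;0.042 -0.026 0 0;0 0 0 -9.5;0 0 0 -9.5;0 0 0 -9.5;0 0 0 -9.5;0 0 0 -9.5;0 0 0 -9.5;0 0 0 -9.5;0 0 0 -9.5"
  hand: 1

```text
clock: 2.6
tcp_pos: [0.5811, -0.2185, 0.2448]
orientation: [-2.192, -2.249, 0.001]
contact_force: [-0.4, -0.6, -0.0]
grip_width: 0.0001
gripper_force: 0.0
```

Run:
```python
from h import *
grab("wrist","w1");o=r.get_obs()
M=R.from_rotvec(o["orientation"]).as_matrix()
print(o["clock"],o["tcp_pos"],M.round(3),np.degrees(np.arctan2(M[1,0],M[0,0])),o["joints"])
img,P,ok=cloud("wrist","w1");hsv=cv2.cvtColor(img,cv2.COLOR_RGB2HSV)
near=ok&(np.hypot(P[...,0]-.586,P[...,1]+.219)<.06)
q=P[near&(P[...,2]>.045)&(P[...,2]<.06)&(hsv[...,1]<70)];print("cool",len(q),np.percentile(q[:,2],[5,50,95]),cv2.minAreaRect(q[:,:2].astype(np.float32)*1000))
```

```text
2.65 [ 0.58106601 -0.21857932  0.24476794] [[-0.032  0.999 -0.001]
 [ 0.999  0.032  0.   ]
 [ 0.    -0.001 -1.   ]] 91.83276032466561 [ 0.60052952  0.42831055 -0.45596704  1.66634617  0.20704178  1.09606787
  0.11697421]
cool 1723 [0.04891086 0.05164129 0.05289537] ((585.6066284179688, -219.28709411621094), (54.090885162353516, 71.92517852783203), 2.0463180541992188)
```

View pics/w1.png

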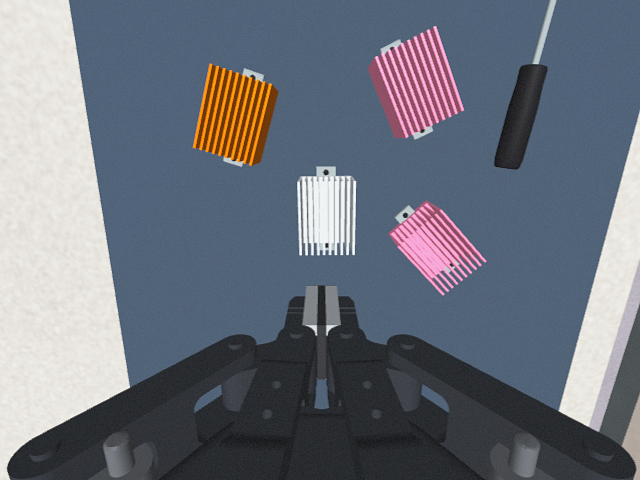

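Wrist view: the aluminium cooler is at (327,215) under the tool and its size matches. The nearest pink decoy corner is at (390,235), so a partial opening clears it. Next is the lever.

Call:
arm_command:
  plan: "0.0455 0.0065 0 0;0.0455 0.0065 0 0;0.0455 0.0065 0 0;0.0455 0.0065 0 0;0.0455 0.0065 0 0;0.0455 0.0065 0 0;0.0455 0.0065 0 0;0.0455 0.0065 0 0;0 0 0.02 5.6;0 0 0.02 5.7;0 0 0 0"

```text
clock: 4.03
tcp_pos: [0.6248, 0.1461, 0.2034]
orientation: [-2.409, -2.015, 0.006]
contact_force: [0.1, 1.1, -0.8]
grip_width: 0.0001
gripper_force: 0.0
```

Run:
```python
from h import *
grab("wrist","w2");o=r.get_obs()
M=R.from_rotvec(o["orientation"]).as_matrix()
print(o["clock"],o["tcp_pos"],np.degrees(np.arctan2(M[1,0],M[0,0])))
img,P,ok=cloud("wrist","w2");hsv=cv2.cvtColor(img,cv2.COLOR_RGB2HSV)
a=np.radians(-9.5);D=P[...,:2]-[.570,.1535];bx=D@[np.cos(a),np.sin(a)];by=D@[-np.sin(a),np.cos(a)];z=P[...,2]
for n,m in (("mem",(z>.043)&(abs(by+71)<.02)|((z>.043)&(by<-.055)&(by>-.09))),("ports",(z>.042)&(by>.055)&(abs(bx)<.1)&(z<.05)),("lid",(z>.021)&(z<.026)&(abs(bx)<.024)&(abs(by)<.024)&(hsv[...,2]>150)),("grip",(z>.07)&(z<.1)&(bx>.025)&(bx<.07)&(abs(by-.02)<.03))):
    m=m&ok;print(n,m.sum())
    if m.sum()<10:continue
    q=np.c_[bx[m],by[m]]*1000;print(cv2.minAreaRect(q.astype(np.float32)),q.mean(0),np.percentile(z[m],[5,50,95]))
```

```text
4.075 [0.6255356  0.14631132 0.20471322] 79.90405415223711
mem 1502
((-14.642784118652344, -71.30096435546875), (106.28734588623047, 17.77992820739746), 0.38885360956192017) [-20.10831168 -70.42195944] [0.04357761 0.04728498 0.04859182]
ports 2753
((-37.95404052734375, 72.01075744628906), (85.2728271484375, 19.988407135009766), 0.3125646412372589) [-37.4600852   72.11548304] [0.04449311 0.04573694 0.0468941 ]
lid 1644
((0.1365642547607422, 0.08523178100585938), (39.84878921508789, 38.39108657836914), 0.32193341851234436) [-0.80506603  0.75357632] [0.02153242 0.02266721 0.02383457]
grip 472
((41.94448471069336, 19.81418228149414), (30.773765563964844, 18.5762996673584), 34.54869079589844) [43.55561102 20.41860535] [0.0752922  0.08995475 0.0916278 ]
```

View pics/w2.png

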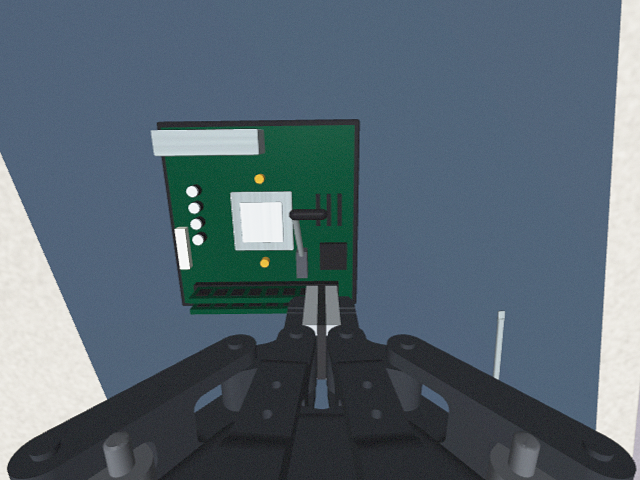

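The wrist view confirms the board frame: lid at (262,222) and lever grip up at (308,214), with its top at z = 0.0915 as expected. I'll press along the grip's arc.

Call:
arm_command:
  plan: "0.0065 -0.002 0.030 0;0.0065 -0.002 0.031 0;0.0065 -0.002 0.030 0;0 0 0 0;0 0 0.008 0;0.005 0 0.005 0;0.005 0 0.005 0;0.004 0 0.0057 0;0.004 0 0.0057 0;0.003 0 0.0063 0;0.003 0 0.0063 0;0.0018 0 0.0068 0;0.0018 0 0.0068 0;0.0005 0 0.0069 0;0.0002 0 0.006 0;0 0 0 0;0 0 0 0;0 0 0 0"

```text
clock: 6.32
tcp_pos: [0.6286, 0.1944, 0.0459]
orientation: [2.409, 2.016, -0.0]
contact_force: [0.1, -1.1, -0.8]
grip_width: 0.0002
gripper_force: 0.0
```

Call:
arm_command:
  plan: "0 0 -0.04 0;0 0 -0.04 0;-0.03 0 -0.04 0;-0.03 0 -0.03 0;0 0 0 0"
  hand: -0.6

```text
clock: 6.95
tcp_pos: [0.6197, 0.1327, 0.1986]
orientation: [2.41, 2.009, 0.005]
contact_force: [0.3, -0.0, -0.3]
grip_width: 0.0682
gripper_force: 0.0
```

Run:
```python
from h import *
img,d=grab("wrist","w3");o=r.get_obs();print(o["tcp_pos"],o["grip_width"])
cv2.imwrite("pics/w3c.png",cv2.resize(img[80:330,100:440,::-1],None,fx=2,fy=2))
img,P,ok=cloud("wrist","w3")
a=np.radians(-9.2);D=P[...,:2]-[.570,.1535];bx=D@[np.cos(a),np.sin(a)];by=D@[-np.sin(a),np.cos(a)];z=P[...,2]
m=ok&(abs(bx-.05)<.011)&(by>.0)&(by<.065)&(z>.02)&(z<.12);print(m.sum(),np.c_[bx[m],by[m],z[m]].mean(0),z[m].max())
```

```text
[0.61863128 0.13447756 0.19694079] 0.06799055001734082
221 [0.04888013 0.0500565  0.02867171] 0.03098779113655753
```

View pics/w3c.png

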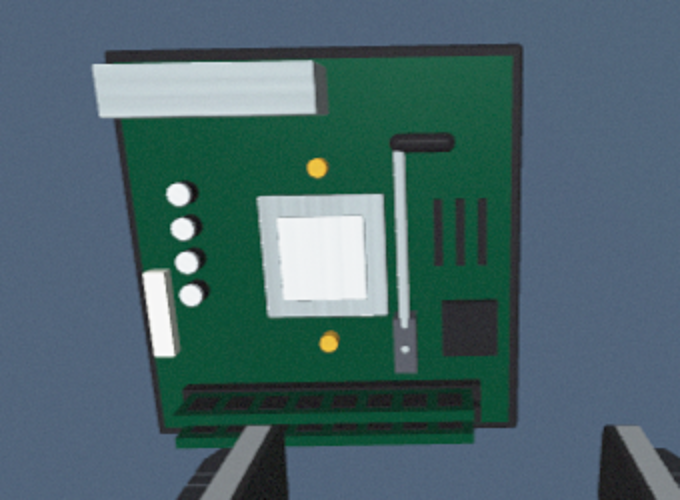

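The lever is down and caught: grip at crop pixel (422,142), board y = 50, top at 31 mm. Back to the cooler.

Call:
arm_command:
  plan: "-0.0443 0.0033 0 0;-0.0443 0.0033 0 0;-0.0443 0.0033 0 0;-0.0443 0.0033 0 0;-0.0443 0.0033 0 0;-0.0443 0.0033 0 0;-0.0443 0.0033 0 0;-0.0443 0.0033 0 0;0 0 0.02 -5.6;0 0 0.02 -5.6;0 0 0.02 0;0 0 0.02 0;0 0 0 0;0 0 0 0;0 0 0 0"

```text
clock: 8.88
tcp_pos: [0.5823, -0.2181, 0.1168]
orientation: [2.2, 2.241, 0.001]
contact_force: [-0.9, 0.4, 0.5]
grip_width: 0.0681
gripper_force: 0.0
```

Run:
```python
from h import *
o=r.get_obs();M=R.from_rotvec(o["orientation"]).as_matrix()
print(o["clock"],o["tcp_pos"],np.degrees(np.arctan2(M[1,0],M[0,0])),M[:,2],o["grip_width"])
d=np.array([.586,-.219,.029])-o["tcp_pos"];print("tool shift",M.T@d)
```

```text
8.875 [ 0.5823045  -0.21805326  0.11676935] 91.05722080021013 [ 1.62453786e-03 -6.10468597e-04 -9.99998494e-01] 0.0680971375881766
tool shift [-0.00095856  0.00353583  0.08777579]
```

Call:
arm_command:
  plan: "-0.001 0.0035 0.02 -0.8;0 0 0.02 0;0 0 0.02 0;0 0 0.02 0;0 0 0.0105 0;0 0 0 0;0 0 0 0"

```text
clock: 9.75
tcp_pos: [0.5857, -0.219, 0.0259]
orientation: [2.184, 2.257, 0.001]
contact_force: [-0.1, -0.8, -0.4]
grip_width: 0.0685
gripper_force: 0.0
```

Call:
arm_command:
  plan: "0 0 0 0;0 0 0 0;0 0 0 0;0 0 0 0;0 0 0 0;0 0 0 0"
  hand: 1
  grip_force: 60

```text
clock: 10.5
tcp_pos: [0.5861, -0.2191, 0.0264]
orientation: [2.184, 2.256, 0.001]
contact_force: [0.4, -0.1, 6.2]
grip_width: 0.0533
gripper_force: 64.3
```

Call:
arm_command:
  plan: "0 0 -0.01 0;0 0 -0.02 0;0 0 -0.03 0;0 0 -0.03 0;0 0 -0.03 0;0 0 0 0;0 0 0 0"

```text
clock: 11.38
tcp_pos: [0.5843, -0.2189, 0.1447]
orientation: [-2.184, -2.257, 0.001]
contact_force: [-0.8, -0.9, -3.5]
grip_width: 0.0536
gripper_force: 63.9
```

Run:
```python
from h import *
o=r.get_obs();M=R.from_rotvec(o["orientation"]).as_matrix()
print(o["clock"],o["tcp_pos"],np.degrees(np.arctan2(M[1,0],M[0,0])),o["grip_width"],o["contact_force"])
img,d=grab("wrist","w4")
d=np.array([.570,.1535,o["tcp_pos"][2]])-o["tcp_pos"];print("tool shift",M.T@d)
```

```text
11.375 [ 0.58431941 -0.21886283  0.14472287] 91.86522633456356 0.05360480439557495 [-0.81333267 -0.86015206 -3.49536794]
tool shift [ 3.72631612e-01 -2.19187503e-03  5.47615381e-05]
```

View pics/w4.png

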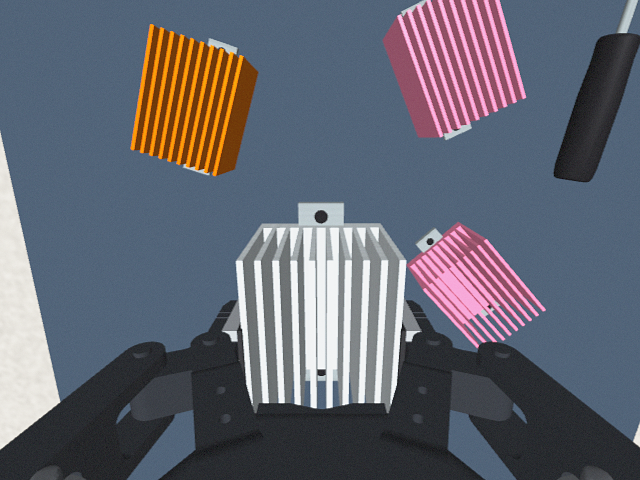

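The cooler is held, with its front lug hole at (321,216). I'll measure its pose in the tool frame.

```bash
cat > held.py <<'E'
from h import *
def held(save):
    z=np.load(f"pics/{save}.npz");c,f,_=cam("wrist",r.get_obs());d=z["d"];T=np.array(c["tool_from_camera"])
    v,u=np.mgrid[:480,:640];Q=np.stack([(u-c["cx"])/f*d,-(v-c["cy"])/f*d,-d],-1)@T[:3,:3].T+T[:3,3]
    ok=d>0
    lug=ok&(u>303)&(u<340)&(v>207)&(v<224);print("lug",np.median(Q[lug],0).round(4))
    g=ok&(u>300)&(u<343)&(v>203)&(v<224)&(z["img"].max(-1)<70);print("hole",g.sum(),[v[g].mean(),u[g].mean()])
    zl=np.median(Q[lug][:,2]); # ray to lug plane
    ray=T[:3,:3]@np.array([(u[g].mean()-c["cx"])/f,-(v[g].mean()-c["cy"])/f,-1]);print("hole tool",(T[:3,3]+ray*(zl-T[2,3])/ray[2]).round(4))
    top=ok&(abs(Q[...,1])<.032)&(Q[...,0]>-.05)&(Q[...,0]<.05)&(Q[...,2]<zl-.035)&(Q[...,2]>zl-.056)&(v<405)&(v>225)
    q=Q[top]
    for i in range(3):
        A=np.c_[q[:,:2],np.ones(len(q))];s=np.linalg.lstsq(A,q[:,2],rcond=None)[0];e=q[:,2]-A@s;q=q[e<.002] 
        q=q[abs(q[:,2]-np.c_[q[:,:2],np.ones(len(q))]@s)<.003]
    print("top",len(q),"tilt deg (x,y)",np.degrees(s[:2]).round(2),"z0",s[2].round(4),cv2.minAreaRect(q[:,:2].astype(np.float32)*1000),q[:,:2].min(0),q[:,:2].max(0))
E
python3 -c "from held import *;held('w4')"
```

```text
lug [ 0.0398 -0.0006  0.0206]
hole 117 [np.float64(216.45299145299145), np.float64(320.5726495726496)]
hole tool [ 0.0394 -0.001   0.0206]
top 9658 tilt deg (x,y) [0.05 0.02] z0 -0.0251 ((7.474052429199219, -0.06844711303710938), (63.80000305175781, 57.2541389465332), 89.6659927368164) [-0.02130209 -0.03199207] [0.03614799 0.03181345]
```

Held level and centred, with its underside 24.8 mm below the TCP. Carrying it over at 12 cm clearance.

Call:
arm_command:
  plan: "0.01 0 0 0;0.02 0 0 0;0.03 0 0 0;0.036 0 0 0;0.036 0 0 0;0.036 0 0 0;0.036 0 0 0;0.036 0 0 0;0.036 0 0 0;0.036 -0.002 0 0;0.03 0 0 0;0.02 0 0 0;0.01 0 0 3;0 0 0 4;0 0 0 4;0 0 0 0;0 0 0 0;0 0 0 0;0 0 0 0"

```text
clock: 13.8
tcp_pos: [0.571, 0.1528, 0.1453]
orientation: [2.391, 2.038, 0.0]
contact_force: [0.1, 0.0, -3.5]
grip_width: 0.0532
gripper_force: 63.9
```

Run:
```python
from held import *
o=r.get_obs();M=R.from_rotvec(o["orientation"]).as_matrix()
print(o["clock"],o["tcp_pos"],np.degrees(np.arctan2(M[1,0],M[0,0])),M[:,2].round(4),o["grip_width"],o["contact_force"],o["joints"])
grab("wrist","w5");held("w5")
d=np.array([.570,.1535,.058])-o["tcp_pos"];print("tool shift",M.T@d)
img,P,ok=cloud("wrist","w5")
a=np.radians(-9.2);D=P[...,:2]-[.570,.1535];bx=D@[np.cos(a),np.sin(a)];by=D@[-np.sin(a),np.cos(a)];z=P[...,2]
m=ok&(z>.0425)&(by>.055)&(by<.09)&(abs(bx)<.1)&(z<.052)
print("ports",m.sum(),cv2.minAreaRect(np.c_[bx[m],by[m]].astype(np.float32)*1000),np.median(z[m]))
hsv=cv2.cvtColor(img,cv2.COLOR_RGB2HSV)
m=ok&(hsv[...,0]>15)&(hsv[...,0]<32)&(hsv[...,1]>150)&(hsv[...,2]>150)&(z>.015)&(z<.03)
print("post",m.sum(),bx[m].mean(),by[m].mean(),z[m].mean())
m=ok&(z>.026)&(z<.034)&(by>.04)&(by<.06)&(bx>.03)&(bx<.065);print("grip",m.sum(),by[m].mean(),z[m].max())
```

```text
13.8 [0.57099937 0.15279826 0.14530734] 80.88450630038345 [ 0.  0. -1.] 0.05315787343363003 [ 0.10555822  0.04150077 -3.5228454 ] [-0.00220554  0.49667497 -0.47764793  1.82558924  0.28630353  0.88777986
 -0.77206837]
lug [ 0.0398 -0.0004  0.0206]
hole 116 [np.float64(216.5), np.float64(320.62931034482756)]
hole tool [ 0.0392 -0.001   0.0206]
top 9667 tilt deg (x,y) [-0.03  0.05] z0 -0.0251 ((7.165309906005859, 0.06948471069335938), (63.93104553222656, 57.51020431518555), 89.03202056884766) [-0.02202789 -0.03196051] [0.03566414 0.03197192]
tool shift [ 0.00053317 -0.00110175  0.0873073 ]
ports 4360 ((-37.762691497802734, 72.12338256835938), (19.979589462280273, 85.06861114501953), 89.44409942626953) 0.04578339329885965
post 97 -0.0008880380769557782 0.0402607421371685 0.02166775657357235
grip 470 0.04914291203899259 0.03139596226486191
```

View pics/w5.png

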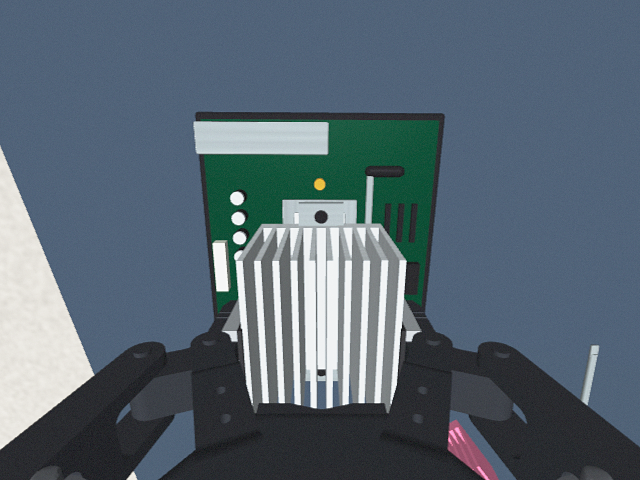

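The post sits at (320,184), in line with the lug hole at (321,216); a 1 mm correction is left. Descending.

Call:
arm_command:
  plan: "0.001 -0.001 0 0.4;0 0 0.012 0;0 0 0.015 0;0 0 0.015 0;0 0 0.013 0;0 0 0.01 0;0 0 0.008 0;0 0 0.006 0;0 0 0.005 0;0 0 0.003 0;0 0 0 0;0 0 0 0;0 0 0 0;0 0 0 0"

```text
clock: 15.6
tcp_pos: [0.5703, 0.154, 0.0585]
orientation: [2.398, 2.029, 0.0]
contact_force: [0.2, -0.1, -2.6]
grip_width: 0.054
gripper_force: 63.9
```

Run:
```python
from held import *
o=r.get_obs();M=R.from_rotvec(o["orientation"]).as_matrix()
print(o["clock"],o["tcp_pos"],np.degrees(np.arctan2(M[1,0],M[0,0])),M[:,2].round(4),o["grip_width"],o["contact_force"],abs(o["qvel"]).max())
grab("wrist","w6");held("w6");d=np.array([.570,.1535,.058])-o["tcp_pos"];print("tool shift",M.T@d)
img,P,ok=cloud("wrist","w6")
a=np.radians(-9.5);D=P[...,:2]-[.570,.1535];bx=D@[np.cos(a),np.sin(a)];by=D@[-np.sin(a),np.cos(a)];z=P[...,2]
m=ok&(z>.0425)&(by>.055)&(by<.09)&(abs(bx)<.1)&(z<.052)
print("ports",m.sum(),cv2.minAreaRect(np.c_[bx[m],by[m]].astype(np.float32)*1000),np.median(z[m]))
m=ok&(z>.008)&(z<.017)&(by>.05)&(by<.09)&(abs(bx)<.09);print("boardface z",np.median(z[m]))
m=ok&(z>.026)&(z<.034)&(by>.04)&(by<.06)&(bx>.03)&(bx<.065);print("grip",m.sum(),by[m].mean(),z[m].max())
```

```text
15.6 [0.57026957 0.15401894 0.05845124] 80.46738004600536 [ 3.e-04  1.e-04 -1.e+00] 0.05396260719987059 [ 0.1982189  -0.08702492 -2.64198424] 0.0020258597435972095
lug [ 0.0397 -0.0006  0.0206]
hole 116 [np.float64(216.5948275862069), np.float64(320.5948275862069)]
hole tool [ 0.0392 -0.001   0.0206]
top 9607 tilt deg (x,y) [0.03 0.01] z0 -0.0251 ((7.380779266357422, 0.00348663330078125), (63.872798919677734, 56.6660270690918), 89.85575103759766) [-0.02096173 -0.03194225] [0.03573255 0.03193022]
tool shift [-0.00055646 -0.00018003  0.00045114]
ports 11143 ((-38.341148376464844, 71.87572479248047), (19.53346824645996, 85.21408081054688), 89.9388656616211) 0.04577664703374537
boardface z 0.013570447266231841
grip 1095 0.049369441462763855 0.03152242689478932
```

View pics/w6.png

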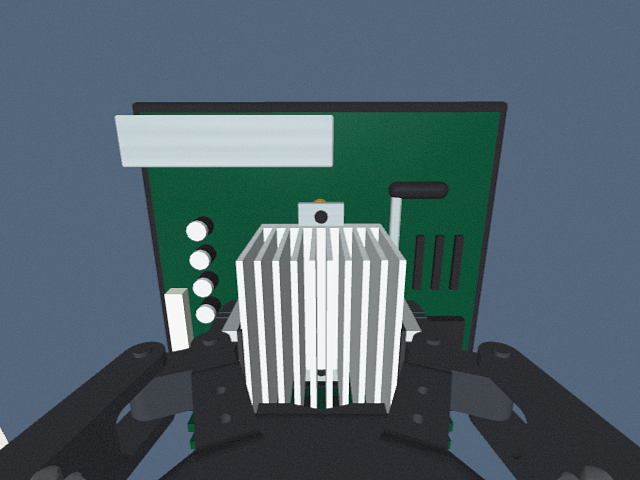

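Aligned within 0.1° and about 0.5 mm, roughly 10.5 mm above the lid, with the lever still down. One tiny trim and a settle, then hand in.

Call:
arm_command:
  plan: "0 -0.0005 0.0005 0;0 0 0 0;0 0 0 0;0 0 0 0;0 0 0 0;0 0 0 0"

```text
clock: 16.4
tcp_pos: [0.5697, 0.1541, 0.0578]
orientation: [2.398, 2.029, 0.0]
contact_force: [-0.9, 0.5, -2.7]
grip_width: 0.0535
gripper_force: 63.9
```

```bash
python3 -c "
from h import *
o=r.get_obs();print(o['tcp_pos'],abs(o['qvel']).max(),o['gripper_force'],o['contact_force']);print(ticket.hand_in())"
```

```text
[0.56969317 0.15410439 0.05780849] 0.00235866208069762 63.863704204559326 [-0.90923351  0.48841117 -2.70755136]
the job is handed in; nothing more can be done
None
```

I pressed the lever until it caught and stayed down; the cooler is now held level and still about 1 cm above the processor, its lugs within about 1 mm of the posts, and the job was handed in at about 16 s of the 51 s allowed.

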